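Clamp the rinsed pan and wedge the drain tray up

ROBOT

A 6-joint arm with a two-finger parallel gripper is mounted at the origin on the work surface. World frame = base frame: x ahead of the robot, y to its left, z up, the work surface at z = 0. Lengths are in mm, angles in rad, forces in N, time in s.
With the tool pointing down it reaches from about 350 to 975 mm from the base axis. Payload 7.1 kg.
Tool frame: the origin (TCP) lies midway between the tips of the shut fingers; the grasp point (between the pads) lies 19 mm behind it; z points along the fingers, y is the line along which they close (so a half turn about z gives the same grasp; the last joint's range is limited). The gripper opens to 88 mm and grips with 3 to 60 N. Pads are 20 mm wide; open, the fingers measure 115 mm over their backs; the gripper's body (75 mm by 178 mm) begins 61 mm behind the grasp point.
Start: joints at [-1.291, 0.423, 1.63, -0, 1.089, -0.019], TCP at [184.001, -597.284, 222.675] pointing down, gripper open.
Joint ranges: [-3, 3], [-0.9, 2.11], [0.09, 2.58], [-1.31, 4.45], [0.11, 2.69], [-2.54, 2.54]. Speed limits (rad/s): [2.39, 2.39, 3.01, 3.14, 3.14, 3.14].

INTERFACE

Orientations are given as a rotation vector (axis times angle).
In Python, from workcell import ctrl gives the robot as it stands.
- The arm moves only by the shell command python3 -m inch 'ROWS' [OPENING]. ROWS is JSON, a list of rows, each an object with "xyz": the shift along the tool's x, y, z in mm, a list of three; "rot": the turn, a rotation vector about the tool's x, y, z in rad, a list of three. In form: [{"xyz": [dx, dy, dz], "rot": [ax, ay, az]}, ...]. A call has 1 to 12 rows; each row is the pose to reach, as a shift and turn from the pose commanded when the call began, along the tool's axes at that moment; what a row does not reach only later rows make up. A row lasts 1/12 s, in which the tool goes at most 41.7 mm and 7.16 degrees, less where a joint would pass 70% of its speed; a pose out of reach is approached as far as the arm can. A call with a gripper value outside its range is refused whole. OPENING is the closure in counts, from 0 (fully open) to 255 (shut), set as the call begins (- or left out, the last holds). The fingers move at their own pace and stop on an object; the grip force is fixed at half the most. Time passes only in rows, so rows that repeat a pose let the fingers close. It gives the time, the measured TCP pose, the force, the opening and the grip force at its end, in the units of the state.
- ctrl.get_obs(): the state, without advancing time (a new reading comes with each control period).
- ctrl.get_image(name): name is "scene" or "top" or "wrist"; returns the picture (480x640x3 uint8, red, green, blue); there is no depth.
- ctrl.camera_model(name): a dict with "fx", "fy", "cx", "cy" (pixels), "position" and "attitude" of the camera in the world. Camera axes: x right, y up, looking along -z (the intrinsics and any distortion apply to the point x, -y, -z); pixel columns grow to the right and rows downward; lengths in mm; the calibration is good to about 2 mm. The wrist camera is an equidistant fisheye: a pixel r from the principal point sees the ray r / f radians off the axis. A picture is of the moment at which its call begins: read the wrist's pose just before it. camera_model takes no time and is no camera call; for the wrist camera it gives the pose at the moment of the call.
- ctrl.close_job(): hands the job in; it is judged then, once.
The state is a dict: "t": time; "qpos": joint angles; "qvel": joint speeds; "joint_torque": joint torques, N m; "ee_pos": TCP position; "orientation": TCP orientation; "ft_force": force on the tool from outside, world axes, zero at the start; "moment": the same for the moment, N m; "width": finger opening in mm; "grasp_force": force on a finger pad.
Only numpy, scipy, OpenCV 4.12 (cv2) and the standard library are available. Lean on these libraries where they do the work, as an engineer would, in place of code of your own. Each camera call takes 0.05 s, during which the arm holds its last target. There are 200 camera calls.

TASK

The pan of rinsed grinder parts has to drain: first swing the hinged latch bar down over the pan until it rests in its catch. Then take the white wedge by its post and, keeping it flat on the bench, push it thin end first, straight in under the middle of the tray's front edge until that edge just lifts off its stand by about 6 mm. Finish while still gripping the wedge there, so that only the wedge carries the tray; leave the things standing around alone.

Things in the scene. Friction and masses are not known exactly. Their poses are not given: they have to be found in the camera images.
- stand: Dark steel drain stand, fixed to the bench: two side rails 220 x 20 x 16 mm, 160 mm apart inside, open at the front, a cross bar at the rear. Origin: centre of its footprint, on the bench. x points from its open front to its hinged rear, y to its left, z up. The tray lies on the rails.
- tray (a joint): Tilt of the aluminium tray (220 x 200 x 4 mm, about 0.8 kg, low fence on top) about a hinge across the stand's rear, 215 mm behind its front edge: 0 rad = lying on the rails, positive = front edge raised (0.028 rad = 6 mm at the front edge). It falls back by itself; the front edge bears down with 6 to 10 N (latch and pan included).
- tray_lip (a point): Middle of the lower front edge of the tray, 110 mm in front of the stand's origin; 16 mm above the bench while the tray lies on its rails. Rises with the tray.
- latch (a joint): Angle of the steel latch bar: 0 rad = level, in its catch (closed); positive = raised. Its stiff hinge keeps it where it is left. 1 to 2 N at the press point moves it.
- latch_hinge (a point): Axis of the latch bar's hinge, on a post at the tray's left side; stand frame x -60, y +92, z 91 mm. The bar (20 mm wide, 6 mm thick, 207 mm long from hinge to free end, 14 mm upturned end) turns about the stand's x axis; closed, it points along the stand's -y over the pan and its end lies in a fork on a post 184 mm from the hinge. The fork's cheeks rise 9 mm above the closed bar's top.
- latch_press (a point): Point on the upper face of the latch bar, 145 mm from the hinge along the bar and 3 mm above its mid-plane, a good place to push it down. Its z axis is square to the bar's upper face.
- pan_in (a point): Centre of the inner floor of the open steel pan (140 x 150 mm, 62 mm high, 3 mm walls, 0.35 to 0.7 kg) on the tray inside the low fence; its rim is 82 mm above the bench. It stays there.
- wedge_post (a point): Centre of the square post (24 x 24 mm, its top 86 mm above the bench, free to grip from 35 to 80 mm) on the white plastic wedge, 58 mm above the wedge's underside. The wedge is 140 mm long, 40 mm wide, 0.2 kg: x points to its thin end, whose edge is 122 mm ahead of the post's centre and 5 mm thick; from there the top rises at 1:4 to 30 mm over 100 mm, then flat heel with the post. y across, z up.
- wedge: The same white plastic wedge; origin at the middle of its underside, 70 mm behind the thin end and 52 mm ahead of the post's centre. Axes as for its post.
- jar: Spice jar, 48 mm across, 85 mm high, a bystander. Origin under its centre.
- nozzle: Steel stuffing nozzle standing on its flange, 60 mm across, 110 mm high, a bystander. Origin under its centre.
- bowl: Steel bowl, 120 mm across, 55 mm high, a bystander. Origin under its centre.
- spray: Spray can, 54 mm across, 190 mm high, a bystander. Origin under its centre.

How it is judged:
By the outcome, as a careful person would: the job done as asked, in the order asked, and still so for the second after the job is handed in, while the arm keeps its last pose, push and grip.
It also fails if it takes over 67 s, if anything falls off the work surface, if the arm or the gripper's body presses on something with over 40 N, if the wrist force passes 120 N, or if a joint passes its speed limit or range.

## Working session

There is one attempt and no reset: what is moved stays moved. The work goes in short steps, Python scripts to look and compute and a shell command to move; the robot and the scene stay as the last step left them, time stands still between calls to the robot, and variables do not carry over. Pictures are saved under pics/ and viewed, at most 13 in all, crops included, and the job is handed in when it is done.

```bash
mkdir -p pics; ls
python3 - <<'E'
from workcell import ctrl
import cv2
o=ctrl.get_obs();print(o)
for n in("scene","top"):
    cv2.imwrite(f"pics/{n}0.png",ctrl.get_image(n)[:,:,::-1]);print(n,ctrl.camera_model(n))
E
```

```text
pics
{'t': 0.0, 'qpos': array([-1.29102250e+00,  4.23896523e-01,  1.63070608e+00, -2.73969426e-05,
        1.08861780e+00, -1.90172148e-02]), 'qvel': array([ 6.03501061e-04,  8.62073069e-04,  6.03212913e-04,  8.76913777e-05,
       -6.64626372e-04,  1.00865801e-03]), 'joint_torque': array([-7.81182134e-04, -5.44610167e+01, -2.73664784e+01,  6.44418737e-02,
        2.28663313e-02, -8.43858470e-05]), 'ee_pos': array([ 183.82506585, -596.74841903,  221.86062976]), 'orientation': array([-3.10500334e+00, -4.67375953e-01,  3.70015003e-04]), 'ft_force': array([-0.63547772,  0.2771621 , -0.45271263]), 'moment': array([-0.00159603,  0.02063067, -0.02087902]), 'grasp_force': 0.0, 'width': 87.8864703377839}
scene {'fx': 447.8656564544045, 'fy': 447.8656564544045, 'cx': 316.8102674814808, 'cy': 238.43626958699193, 'position': array([1085.122565  , -415.8656482 ,  689.55117756]), 'attitude': array([0.76634152, 0.31954821, 0.78724345])}
top {'fx': 486.6422413962083, 'fy': 486.6422413962083, 'cx': 318.0674716776134, 'cy': 232.20962025344622, 'position': array([ 507.85645325,   48.67168565, 1317.19007766]), 'attitude': array([ 0.07860642, -0.07735589, -1.57774779])}
```

View pics/scene0.png

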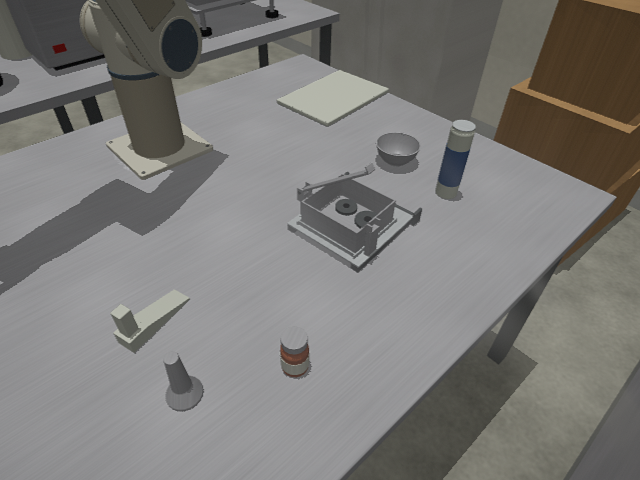

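View pics/top0.png

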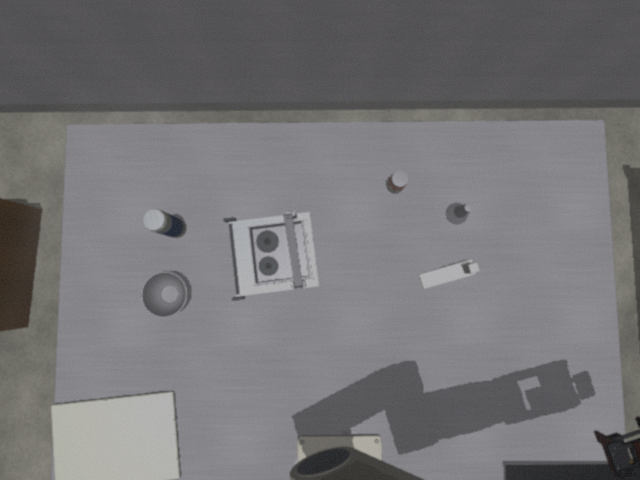

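The scene shows the tray at the centre with its front facing world -y, the latch raised and hinged on the robot side. The wedge is at about (450,273) in the top view, with its thin end toward the tray. I'll enlarge crops of both.

Run:
```python
import cv2,numpy as np
t=cv2.imread("pics/top0.png");s=cv2.imread("pics/scene0.png")
f=lambda im,x,y,w,h,k:cv2.resize(im[y:y+h,x:x+w],None,fx=k,fy=k,interpolation=cv2.INTER_CUBIC)
cv2.imwrite("pics/c1.png",np.vstack([f(t,215,200,130,110,5)[:,:],]))
a=f(s,280,155,150,120,5);cv2.imwrite("pics/c2.png",a)
b=f(t,410,250,80,50,5);c=f(s,100,280,100,75,4)
o=np.zeros((300,800,3),np.uint8);o[:250,:400]=b;o[:300,400:]=c;cv2.imwrite("pics/c3.png",o)
```

```text
(no output)
```

View pics/c1.png

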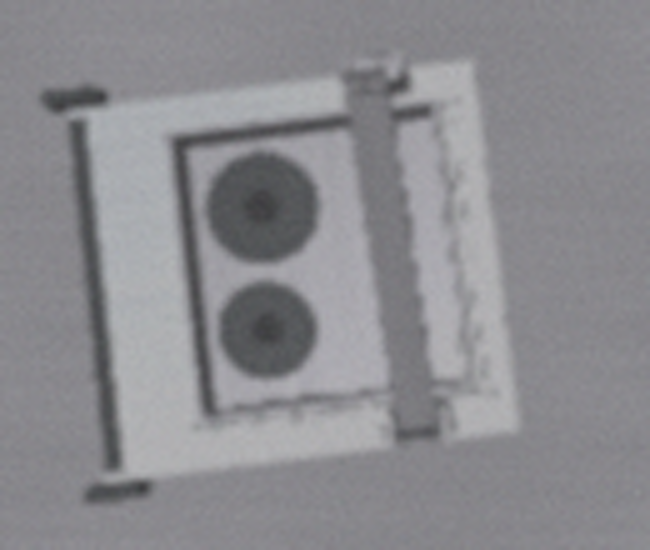

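View pics/c2.png

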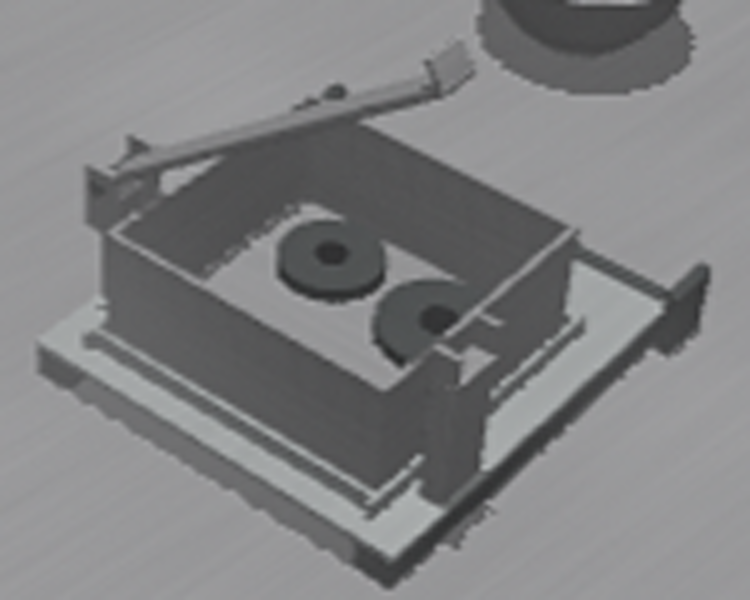

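View pics/c3.png

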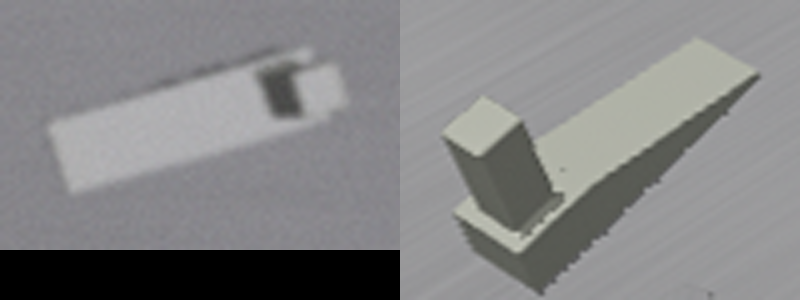

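```bash
cat > h.py <<'E'
import numpy as np
from scipy.optimize import least_squares
from scipy.spatial.transform import Rotation as R
from workcell import ctrl
def proj(cm,P):
    q=R.from_rotvec(cm["attitude"]).inv().apply(np.atleast_2d(P)-cm["position"])
    x,y,z=q[:,0],-q[:,1],-q[:,2]
    return np.c_[cm["cx"]+cm["fx"]*x/z,cm["cy"]+cm["fy"]*y/z]
def world(p,L): return R.from_euler('z',p[2]).apply(np.atleast_2d(L))+[p[0],p[1],0]
def crop(uv,o,k): return np.array(uv,float)/k+np.array(o)+0.5/k-0.5
def pix(x,y,h=0): pass
E
cat > fit.py <<'E'
from h import *
T,S=ctrl.camera_model("top"),ctrl.camera_model("scene")
c1=lambda *a:crop(a,(215,200),5); c2=lambda *a:crop(a,(280,155),5)
c3=lambda *a:crop(a,(410,250),5); c4=lambda u,v:crop((u-400,v),(100,280),4)
st=[(T,(-110,100,20),c1(521,430)),(T,(-110,-100,20),c1(474,63)),(T,(110,-100,20),c1(72,115)),(T,(110,100,20),c1(112,475)),
 (S,(-110,100,20),c2(40,345)),(S,(-110,-100,20),c2(390,558)),(S,(110,-100,20),c2(668,303))]
w=[(T,(70,-20,5),c3(50,127)),(T,(70,20,5),c3(72,192)),(T,(-52,0,86),c3(323,88)),
 (S,(70,-20,5),c4(760,73)),(S,(70,20,5),c4(697,38)),(S,(-70,20,30),c4(455,212)),(S,(-70,-20,30),c4(520,252)),
 (S,(-64,12,86),c4(443,135)),(S,(-40,12,86),c4(485,97)),(S,(-40,-12,86),c4(525,123)),(S,(-64,-12,86),c4(478,158))]
def fit(d,p0):
    f=lambda p:np.concatenate([(proj(c,world(p,L))[0]-uv) for c,L,uv in d])
    r=least_squares(f,p0,loss='soft_l1',x_scale=[10,10,.1]);print(np.round(r.x,3));print(np.round(f(r.x).reshape(-1,2),1).tolist());return r.x
ps=fit(st,[520,150,1.6]);pw=fit(w,[480,-250,1.6])
def bar(a,r,n): return (-60,92-r*np.cos(a)+n*np.sin(a),91+r*np.sin(a)+n*np.cos(a))
lt=[(S,(207,3),c2(457,81)),(S,(207,17),c2(444,54))]
f=lambda a:np.concatenate([proj(c,world(ps,bar(a[0],*L)))[0]-uv for c,L,uv in lt])
r=least_squares(f,[.5]);a=r.x[0];print("latch",a,f(r.x))
print("press",world(ps,bar(a,145,3)),"closed",world(ps,bar(0,145,3)),"hinge",world(ps,bar(0,0,0)))
print("end",world(ps,bar(a,207,17)))
print("post",world(pw,(-52,0,58)),"lip",world(ps,(-110,0,16)))
# bystanders
for n,uv,z in(("jar",(397,178),85),("nozzle",(466,210),110),("nozbase",(457,213),0)):
    print(n,least_squares(lambda p:proj(T,[p[0],p[1],z])[0]-uv,[500,0]).x)
E
python3 fit.py
```

```text
[581.065 168.414   1.689]
[[0.4, 0.0], [0.4, -0.8], [-0.5, -0.9], [-0.3, 1.6], [-1.7, -0.5], [-0.2, 0.5], [1.5, -1.2]]
[ 524.463 -292.63     1.861]
[[-1.0, -1.1], [-0.8, 0.2], [-0.7, -0.4], [-0.5, -0.3], [-0.1, 0.1], [-0.2, 0.6], [-0.1, 1.0], [-1.1, -0.2], [-0.1, -0.6], [0.0, -1.1], [0.4, 0.3]]
latch 0.6281879423714091 [-0.22317264  0.99690054 -0.70212545 -0.53510692]
press [[611.53118255 111.6104316  178.6408231 ]] closed [[640.77023401 115.08221114  94.        ]] hinge [[496.78170379  97.98533528  91.        ]]
end [[653.17494729 116.55511904 226.40427068]]
post [[ 539.32708228 -342.46035111   58.        ]] lip [[594.03541809  59.18179092  16.        ]]
jar [ 768.9029546  -155.07171419]
nozzle [ 680.73686803 -321.64534904]
nozbase [ 688.43302479 -330.51294253]
```

```bash
cat >> h.py <<'E'
D=np.diag([1,-1,-1.])
def row(pos,psi,show=True):
    o=ctrl.get_obs();R0=R.from_rotvec(o["orientation"])
    Rt=R.from_euler('z',psi)*R.from_matrix(D)
    print("row xyz",np.round(R0.inv().apply(np.array(pos)-o["ee_pos"]),1),"rot",np.round((R0.inv()*Rt).as_rotvec(),3))
E
python3 - <<'E'
from h import *
row((611,111.6,260),0.118); row((611,111.6,195),0.118)
E
```

```text
row xyz [ 616.7 -551.4  -37.2] rot [-0.001  0.     0.181]
row xyz [ 616.7 -551.3   27.8] rot [-0.001  0.     0.181]
```

```bash
r='{"xyz":[616.7,-551.4,-38],"rot":[0,0,0.18]}'; python3 -m inch '[{"xyz":[300,-268,-38],"rot":[0,0,0.09]},{"xyz":[300,-268,-38],"rot":[0,0,0.18]},{"xyz":[300,-268,-38],"rot":[0,0,0.18]},{"xyz":[300,-268,-38],"rot":[0,0,0.18]},{"xyz":[616,-551,-38],"rot":[0,0,0.18]},{"xyz":[616,-551,-38],"rot":[0,0,0.18]},{"xyz":[616,-551,-38],"rot":[0,0,0.18]},{"xyz":[616,-551,-38],"rot":[0,0,0.18]},{"xyz":[616,-551,-38],"rot":[0,0,0.18]},{"xyz":[616,-551,-38],"rot":[0,0,0.18]},{"xyz":[616,-551,-38],"rot":[0,0,0.18]},{"xyz":[616,-551,-38],"rot":[0,0,0.18]}]' 255
python3 - <<'E'
from h import *
row((611,111.6,260),0.118)
E
```

```text
t: 1.1
ee_pos: [442.0, -167.8, 249.6]
orientation: [-3.136, -0.186, 0.0]
ft_force: [0.5, -0.3, 0.2]
width: 11.1
grasp_force: 0.0
row xyz [ 200.9 -257.4  -10.4] rot [-0.     0.     0.001]
```

```bash
python3 -m inch '[{"xyz":[201,-257,-10],"rot":[0,0,0]},{"xyz":[201,-257,-10],"rot":[0,0,0]},{"xyz":[201,-257,-10],"rot":[0,0,0]},{"xyz":[201,-257,-10],"rot":[0,0,0]},{"xyz":[201,-257,-10],"rot":[0,0,0]},{"xyz":[201,-257,-10],"rot":[0,0,0]},{"xyz":[201,-257,-10],"rot":[0,0,0]},{"xyz":[201,-257,-10],"rot":[0,0,0]},{"xyz":[201,-257,-10],"rot":[0,0,0]},{"xyz":[201,-257,-10],"rot":[0,0,0]},{"xyz":[201,-257,-10],"rot":[0,0,0]},{"xyz":[201,-257,-10],"rot":[0,0,0]}]'
python3 - <<'E'
from h import *
import cv2
row((611,111.6,195),0.118);row((611,111.6,178),0.118);row((640,115.1,94),0.118)
cm=ctrl.camera_model("wrist");print(cm,ctrl.get_obs()["ee_pos"])
cv2.imwrite("pics/w1.png",ctrl.get_image("wrist")[:,:,::-1])
E
```

```text
t: 2.1
ee_pos: [609.9, 108.1, 259.2]
orientation: [3.136, 0.185, -0.002]
ft_force: [-0.3, -1.1, -0.1]
width: 0.5
grasp_force: 0.0
row xyz [ 1.6 -3.4 64.2] rot [ 0.     0.001 -0.   ]
row xyz [ 1.6 -3.4 81.2] rot [ 0.     0.001 -0.   ]
row xyz [ 31.   -3.4 165.2] rot [ 0.     0.001 -0.   ]
{'fx': 371.64829954431775, 'fy': 371.64829954431775, 'cx': 321.13588563674233, 'cy': 235.13781441586445, 'position': array([684.40806878, 116.87946428, 421.67840946]), 'attitude': array([-0.22839569,  0.20231797, -1.44239815])} [609.85774437 108.1014019  259.24825687]
```

View pics/w1.png

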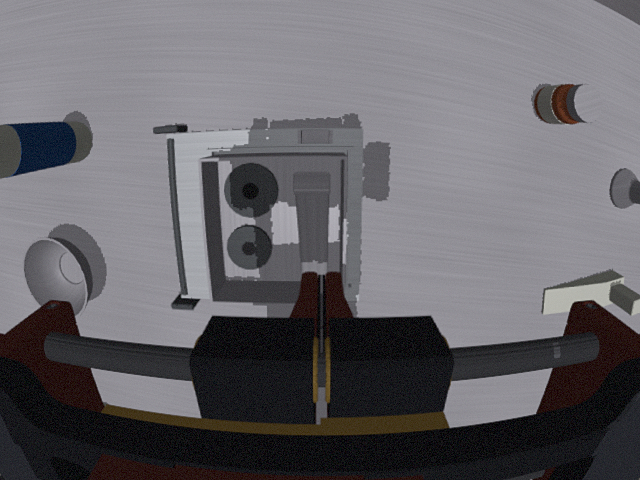

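The wrist view shows the shut fingers at (320,275), over the bar running from (312,180) to (316,270). They are well placed, so I'll press down along its arc.

```bash
python3 -m inch '[{"xyz":[1.6,-3.4,30],"rot":[0,0,0]},{"xyz":[1.6,-3.4,60],"rot":[0,0,0]},{"xyz":[1.6,-3.4,76],"rot":[0,0,0]},{"xyz":[4,-3.4,83],"rot":[0,0,0]},{"xyz":[8,-3.4,90],"rot":[0,0,0]},{"xyz":[12,-3.4,97],"rot":[0,0,0]},{"xyz":[16,-3.4,105],"rot":[0,0,0]},{"xyz":[20,-3.4,113],"rot":[0,0,0]},{"xyz":[23,-3.4,121],"rot":[0,0,0]},{"xyz":[26,-3.4,129],"rot":[0,0,0]},{"xyz":[28,-3.4,137],"rot":[0,0,0]},{"xyz":[29,-3.4,143],"rot":[0,0,0]}]'
python3 - <<'E'
from h import *
row((640,115.1,94),0.118)
E
```

```text
t: 3.15
ee_pos: [639.5, 116.1, 115.7]
orientation: [-3.136, -0.187, -0.0]
ft_force: [-0.1, -0.1, 1.6]
width: 0.6
grasp_force: 0.4
row xyz [ 0.3  1.1 21.7] rot [-0.    -0.     0.001]
```

```bash
python3 -m inch '[{"xyz":[0.5,0.6,6],"rot":[0,0,0]},{"xyz":[1,1,12],"rot":[0,0,0]},{"xyz":[1,1,16],"rot":[0,0,0]},{"xyz":[1,1,19],"rot":[0,0,0]},{"xyz":[1,1,19],"rot":[0,0,0]}]'
```

```text
t: 3.57
ee_pos: [639.8, 115.0, 97.0]
orientation: [3.136, 0.187, -0.001]
ft_force: [-0.3, -0.4, 0.4]
width: 0.3
grasp_force: 0.0
```

```bash
python3 -m inch '[{"xyz":[0,0,1.5],"rot":[0,0,0]},{"xyz":[0,0,3],"rot":[0,0,0]},{"xyz":[0,0,3],"rot":[0,0,0]}]'; python3 -m inch '[{"xyz":[0,0,1],"rot":[0,0,0]},{"xyz":[0,0,1],"rot":[0,0,0]},{"xyz":[0,0,1],"rot":[0,0,0]}]'
```

```text
t: 3.82
ee_pos: [640.1, 115.1, 94.6]
orientation: [-3.136, -0.186, 0.0]
ft_force: [0.1, -0.2, -0.2]
width: 0.4
grasp_force: 0.0
t: 4.07
ee_pos: [640.3, 115.1, 94.3]
orientation: [-3.136, -0.186, -0.0]
ft_force: [-1.9, 0.3, 5.8]
width: 0.4
grasp_force: 2.6
```

Firm contact at the expected closed height. I'll press slightly more, retract, and take a picture.

```bash
python3 -m inch '[{"xyz":[0,0,0.7],"rot":[0,0,0]},{"xyz":[0,0,0.7],"rot":[0,0,0]}]';  python3 -m inch '[{"xyz":[0,0,-20],"rot":[0,0,0]},{"xyz":[0,0,-55],"rot":[0,0,0]},{"xyz":[0,0,-90],"rot":[0,0,0]},{"xyz":[0,0,-120],"rot":[0,0,0]},{"xyz":[0,0,-120],"rot":[0,0,0]}]'
python3 - <<'E'
from h import *
import cv2
s=ctrl.get_image("scene")[:,:,::-1]
cv2.imwrite("pics/c5.png",cv2.resize(s[120:280,260:440],None,fx=4,fy=3.75,interpolation=cv2.INTER_CUBIC)[:600])
for psi in (1.861,1.861-np.pi): row((539.3,-342.5,200),psi)
print(ctrl.get_obs()["qpos"])
E
```

```text
t: 4.23
ee_pos: [640.3, 115.1, 94.2]
orientation: [-3.136, -0.187, -0.001]
ft_force: [-3.2, -0.2, 9.0]
width: 0.7
grasp_force: 4.9
t: 4.65
ee_pos: [643.9, 115.7, 219.9]
orientation: [-3.135, -0.186, -0.017]
ft_force: [1.4, 0.3, 0.4]
width: 0.6
grasp_force: 0.0
row xyz [-156.9  442.5   15.6] rot [ 0.006 -0.006 -1.742]
row xyz [-156.9  442.5   15.6] rot [-0.005 -0.006  1.399]
[1.59602501e-01 4.66477125e-01 1.57446430e+00 4.49598395e-06
 1.09316085e+00 1.61166173e+00]
```

View pics/c5.png

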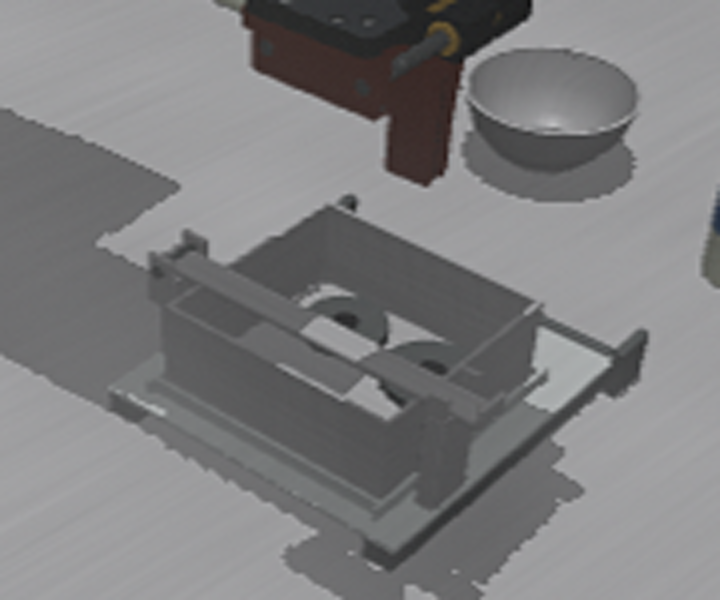

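The latch is seated in the fork, near (440,400). Next I go to the wedge post, opening on the way.

```bash
python3 -m inch '[{"xyz":[-13,37,0],"rot":[0,0,-0.12]},{"xyz":[-26,74,0],"rot":[0,0,-0.24]},{"xyz":[-39,111,0],"rot":[0,0,-0.36]},{"xyz":[-52,148,2],"rot":[0,0,-0.48]},{"xyz":[-66,185,4],"rot":[0,0,-0.6]},{"xyz":[-79,222,6],"rot":[0,0,-0.72]},{"xyz":[-92,259,8],"rot":[0,0,-0.84]},{"xyz":[-105,296,10],"rot":[0,0,-0.96]},{"xyz":[-118,333,12],"rot":[0,0,-1.08]},{"xyz":[-131,370,14],"rot":[0,0,-1.2]},{"xyz":[-144,407,15],"rot":[0,0,-1.32]},{"xyz":[-157,442,15],"rot":[0,0,-1.44]}]' 0
python3 - <<'E'
from h import *
row((539.3,-342.5,150),1.861)
E
```

```text
t: 5.7
ee_pos: [535.2, -343.8, 196.1]
orientation: [-2.227, -2.213, 0.001]
ft_force: [-0.0, 0.2, 0.4]
width: 76.9
grasp_force: 0.0
row xyz [ 1.3  4.2 46.1] rot [-0.002 -0.002 -0.296]
```

```bash
python3 -m inch '[{"xyz":[1.3,4.2,15],"rot":[0,0,-0.12]},{"xyz":[1.3,4.2,30],"rot":[0,0,-0.22]},{"xyz":[1.3,4.2,46],"rot":[0,0,-0.296]},{"xyz":[1.3,4.2,46],"rot":[0,0,-0.296]},{"xyz":[1.3,4.2,46],"rot":[0,0,-0.296]}]' 0
python3 - <<'E'
from h import *
import cv2
row((539.3,-342.5,39),1.861);o=ctrl.get_obs();cm=ctrl.camera_model("wrist")
im=ctrl.get_image("wrist")[:,:,::-1];cv2.imwrite("pics/w2.png",im)
# expected pixels of the wedge from the fitted pose
pw=[524.463,-292.63,1.861]
P=world(pw,[(70,-20,5),(70,20,5),(-64,12,86),(-40,12,86),(-40,-12,86),(-64,-12,86)])
q=R.from_rotvec(cm["attitude"]).inv().apply(P-cm["position"]);x,y,z=q[:,0],-q[:,1],-q[:,2]
rr=np.hypot(x,y);th=np.arctan2(rr,z);print(np.round(np.c_[cm["cx"]+cm["fx"]*th*x/rr,cm["cy"]+cm["fy"]*th*y/rr]).tolist(),o["ee_pos"])
E
```

```text
t: 6.12
ee_pos: [539.8, -340.4, 150.1]
orientation: [-1.886, -2.508, 0.0]
ft_force: [-0.5, 0.4, 0.5]
width: 88.1
grasp_force: 0.0
row xyz [ -2.2  -0.8 111.1] rot [-0.002 -0.003 -0.009]
[[344.0, 78.0], [295.0, 79.0], [302.0, 271.0], [301.0, 236.0], [339.0, 236.0], [339.0, 271.0]] [ 539.79509096 -340.4172059   150.08901208]
```

View pics/w2.png

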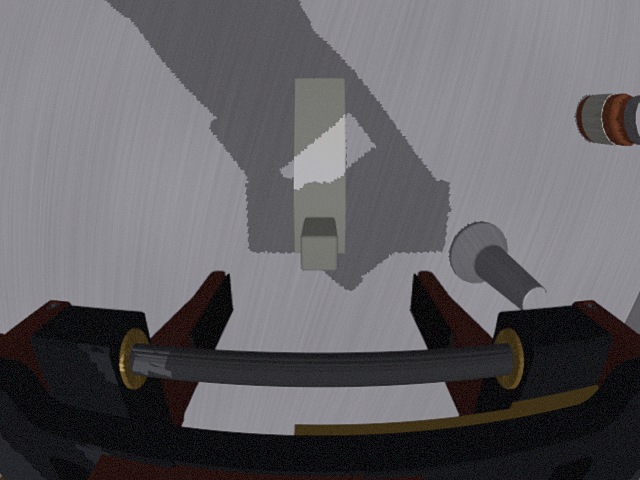

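The view matches the prediction to about 1 px: thin end at (295–345,78) and post top at (301–338,236–270). Descending and gripping.

```bash
python3 -m inch '[{"xyz":[-2,-0.8,25],"rot":[0,0,-0.009]},{"xyz":[-2,-0.8,55],"rot":[0,0,-0.009]},{"xyz":[-2,-0.8,85],"rot":[0,0,-0.009]},{"xyz":[-2,-0.8,105],"rot":[0,0,-0.009]},{"xyz":[-2,-0.8,111],"rot":[0,0,-0.009]},{"xyz":[-2,-0.8,111],"rot":[0,0,-0.009]},{"xyz":[-2,-0.8,111],"rot":[0,0,-0.009]}]' 0
python3 -m inch '[{"xyz":[0,0,0],"rot":[0,0,0]},{"xyz":[0,0,0],"rot":[0,0,0]},{"xyz":[0,0,0],"rot":[0,0,0]},{"xyz":[0,0,0],"rot":[0,0,0]},{"xyz":[0,0,0],"rot":[0,0,0]},{"xyz":[0,0,0],"rot":[0,0,0]},{"xyz":[0,0,0],"rot":[0,0,0]},{"xyz":[0,0,0],"rot":[0,0,0]}]' 255
python3 - <<'E'
from h import *
ps=[581.065,168.414,1.689]
z=ctrl.get_obs()["ee_pos"][2]
for tip in (-30,68):   # thin edge relative to lip
    g=world(ps,(-110+tip-122,0,0))[0];g[2]=z;print(tip,g);row(g,1.689)
E
```

```text
t: 6.75
ee_pos: [541.6, -343.6, 42.1]
orientation: [1.873, 2.52, 0.0]
ft_force: [0.0, -0.2, 0.5]
width: 87.6
grasp_force: 0.0
t: 7.42
ee_pos: [540.7, -343.3, 40.9]
orientation: [-1.873, -2.522, -0.0]
ft_force: [-0.3, 0.4, 0.4]
width: 38.0
grasp_force: 0.0
-30 [611.96229486 -91.75778396  40.89739492]
row xyz [220.2 140.9   0. ] rot [-0.    -0.     0.175]
68 [600.40529144   5.5583795   40.89739492]
row xyz [316.7 157.9   0. ] rot [-0.    -0.     0.175]
```

```bash
python3 -m inch '[{"xyz":[0,0,0],"rot":[0,0,0]},{"xyz":[0,0,0],"rot":[0,0,0]},{"xyz":[0,0,0],"rot":[0,0,0]},{"xyz":[0,0,0],"rot":[0,0,0]},{"xyz":[0,0,0],"rot":[0,0,0]},{"xyz":[0,0,0],"rot":[0,0,0]}]' 255
python3 - <<'E'
from h import *
ps=[581.065,168.414,1.689]
z=ctrl.get_obs()["ee_pos"][2]
for tip in (-30,68):   # thin edge relative to lip
    g=world(ps,(-110+tip-122,0,0))[0];g[2]=z;row(g,1.689)
E
```

```text
t: 7.92
ee_pos: [540.6, -343.3, 40.8]
orientation: [-1.873, -2.522, 0.0]
ft_force: [-1.2, -1.2, -0.7]
width: 23.5
grasp_force: 30.0
row xyz [220.2 141.    0. ] rot [-0.    -0.     0.175]
row xyz [316.7 158.    0. ] rot [-0.    -0.     0.175]
```

```bash
python3 -m inch '[{"xyz":[6,4,0],"rot":[0,0,0.01]},{"xyz":[20,13,0],"rot":[0,0,0.02]},{"xyz":[35,22,0],"rot":[0,0,0.03]},{"xyz":[50,32,0],"rot":[0,0,0.05]},{"xyz":[65,42,0],"rot":[0,0,0.065]},{"xyz":[80,51,0],"rot":[0,0,0.08]},{"xyz":[95,61,0],"rot":[0,0,0.095]},{"xyz":[110,70,0],"rot":[0,0,0.11]},{"xyz":[125,80,0],"rot":[0,0,0.125]},{"xyz":[140,90,0],"rot":[0,0,0.14]},{"xyz":[152,97,0],"rot":[0,0,0.155]},{"xyz":[156,100,0],"rot":[0,0,0.175]}]'
python3 -m inch '[{"xyz":[0,0,0],"rot":[0,0,0]},{"xyz":[0,0,0],"rot":[0,0,0]}]'
python3 - <<'E'
from h import *
ps=[581.065,168.414,1.689]
g=world(ps,(-110-30-122,0,40.8))[0];row(g,1.689)
E
```

```text
t: 8.92
ee_pos: [591.7, -162.6, 40.8]
orientation: [-2.086, -2.349, -0.0]
ft_force: [-0.8, 0.8, -1.0]
width: 24.0
grasp_force: 30.0
t: 9.08
ee_pos: [591.4, -164.3, 40.8]
orientation: [-2.085, -2.35, 0.0]
ft_force: [0.4, -0.6, -1.0]
width: 23.7
grasp_force: 30.0
row xyz [69.6 29.   0. ] rot [-0.    -0.     0.001]
```

```bash
python3 -m inch '[{"xyz":[10,4,0],"rot":[0,0,0]},{"xyz":[22,9,0],"rot":[0,0,0]},{"xyz":[35,15,0],"rot":[0,0,0]},{"xyz":[48,20,0],"rot":[0,0,0]},{"xyz":[60,25,0],"rot":[0,0,0]},{"xyz":[67,28,0],"rot":[0,0,0]},{"xyz":[69.6,29,0],"rot":[0,0,0]},{"xyz":[69.6,29,0],"rot":[0,0,0]},{"xyz":[69.6,29,0],"rot":[0,0,0]}]'
python3 - <<'E'
from h import *
import cv2
o=ctrl.get_obs();cm=ctrl.camera_model("wrist");im=ctrl.get_image("wrist")[:,:,::-1]
print(cm)
cv2.imwrite("pics/w3.png",cv2.resize(im[0:260,130:500],None,fx=2.1,fy=2.1,interpolation=cv2.INTER_CUBIC))
def pf(P):
    q=R.from_rotvec(cm["attitude"]).inv().apply(P-cm["position"]);x,y,z=q[:,0],-q[:,1],-q[:,2]
    rr=np.hypot(x,y);th=np.arctan2(rr,z);return (np.c_[cm["cx"]+cm["fx"]*th*x/rr,cm["cy"]+cm["fy"]*th*y/rr]-[130,0])*2.1
ps=[581.065,168.414,1.689]
print("tray",np.round(pf(world(ps,[(-110,100,20),(-110,-100,20),(-110,100,0),(-110,-100,0)]))).tolist())
e=o["ee_pos"];pw=[e[0],e[1],1.689]
print("wedge",np.round(pf(world(pw,[(122,20,5),(122,-20,5),(22,20,30),(22,-20,30)]))).tolist(),o["ee_pos"])
E
```

```text
t: 9.83
ee_pos: [611.9, -92.4, 40.8]
orientation: [-2.086, -2.349, 0.0]
ft_force: [-0.3, 0.1, -2.3]
width: 23.9
grasp_force: 30.0
{'fx': 371.64829954431775, 'fy': 371.64829954431775, 'cx': 321.13588563674233, 'cy': 235.13781441586445, 'position': array([602.875435  , -17.96005574, 203.38597551]), 'attitude': array([-0.2776477 , -0.01622906,  0.11821241])}
tray [[12.0, 5.0], [794.0, 6.0], [44.0, 25.0], [762.0, 26.0]]
wedge [[323.0, 96.0], [482.0, 97.0], [317.0, 508.0], [488.0, 508.0]] [611.93187459 -92.38205485  40.8467445 ]
```

View pics/w3.png

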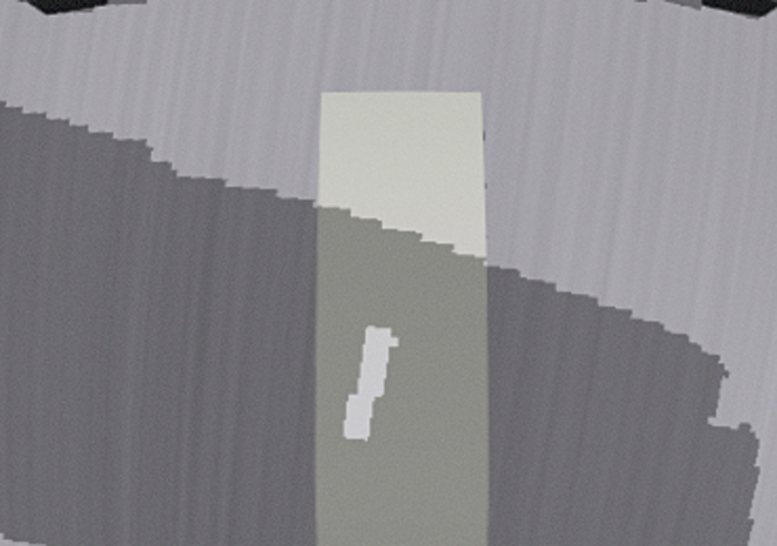

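The thin end is within 1 mm of the prediction and square to the tray. The stand's front corners, at about (45,13) and (755,16), suggest it sits slightly farther ahead than my fit. I'll advance until just short of contact and remeasure.

```bash
python3 -m inch '[{"xyz":[5,0,0],"rot":[0,0,0]},{"xyz":[13,0,0],"rot":[0,0,0]},{"xyz":[21,0,0],"rot":[0,0,0]},{"xyz":[29,0,0],"rot":[0,0,0]},{"xyz":[37,0,0],"rot":[0,0,0]},{"xyz":[45,0,0],"rot":[0,0,0]},{"xyz":[53,0,0],"rot":[0,0,0]},{"xyz":[60,0,0],"rot":[0,0,0]},{"xyz":[64,0,0],"rot":[0,0,0]},{"xyz":[66,0,0],"rot":[0,0,0]},{"xyz":[66,0,0],"rot":[0,0,0]},{"xyz":[66,0,0],"rot":[0,0,0]}]'
python3 - <<'E'
from h import *
import cv2
o=ctrl.get_obs();cm=ctrl.camera_model("wrist");im=ctrl.get_image("wrist")[:,:,::-1]
cv2.imwrite("pics/w4.png",cv2.resize(im[0:280,130:510],None,fx=2.1,fy=2.1,interpolation=cv2.INTER_CUBIC))
def pf(P):
    q=R.from_rotvec(cm["attitude"]).inv().apply(P-cm["position"]);x,y,z=q[:,0],-q[:,1],-q[:,2]
    rr=np.hypot(x,y);th=np.arctan2(rr,z);return (np.c_[cm["cx"]+cm["fx"]*th*x/rr,cm["cy"]+cm["fy"]*th*y/rr]-[130,0])*2.1
ps=[581.065,168.414,1.689]
print("tray",np.round(pf(world(ps,[(-110,100,20),(-110,0,20),(-110,-100,20),(-100,0,20)]))).tolist())
e=o["ee_pos"];pw=[e[0],e[1],1.689]
print("wedge",np.round(pf(world(pw,[(22,20,30),(22,-20,30)]))).tolist(),o["ee_pos"])
E
```

```text
t: 10.88
ee_pos: [604.3, -27.0, 40.9]
orientation: [2.086, 2.349, 0.0]
ft_force: [0.4, -0.4, -2.0]
width: 24.2
grasp_force: 30.0
tray [[6.0, 249.0], [402.0, 227.0], [798.0, 250.0], [402.0, 185.0]]
wedge [[317.0, 508.0], [488.0, 508.0]] [604.33476171 -26.98875969  40.93742309]
```

View pics/w4.png

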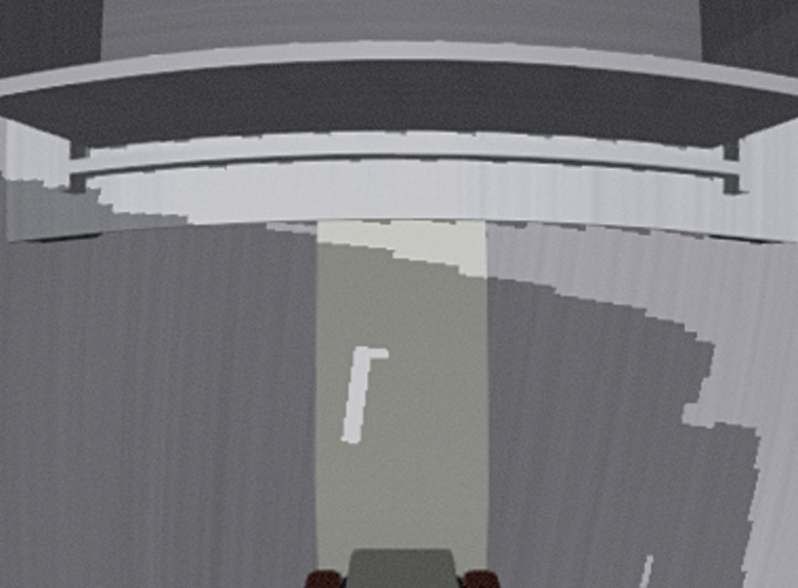

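The tray's front edge is at row 220 against 227 predicted, so it is about 1.7 mm farther ahead, and it is centred. Contact should come after about 9.5 mm, and the goal is about 33.5 mm on.

```bash
python3 -m inch '[{"xyz":[3,0,0],"rot":[0,0,0]},{"xyz":[6,0,0],"rot":[0,0,0]},{"xyz":[8,0,0],"rot":[0,0,0]},{"xyz":[8,0,0],"rot":[0,0,0]},{"xyz":[8,0,0],"rot":[0,0,0]}]'
for i in 1 2 3 4; do python3 -m inch '[{"xyz":[0.5,0,0],"rot":[0,0,0]},{"xyz":[1,0,0],"rot":[0,0,0]},{"xyz":[1,0,0],"rot":[0,0,0]},{"xyz":[1,0,0],"rot":[0,0,0]}]' | egrep 'ee_pos|ft_f'; done
```

```text
t: 11.35
ee_pos: [603.3, -18.9, 40.9]
orientation: [2.086, 2.349, -0.0]
ft_force: [0.2, -0.5, -2.6]
width: 24.0
grasp_force: 30.0
ee_pos: [603.2, -18.0, 40.9]
ft_force: [-1.0, 0.2, -1.4]
ee_pos: [603.1, -17.1, 40.9]
ft_force: [-0.3, -0.1, -2.3]
ee_pos: [603.1, -16.8, 41.0]
ft_force: [0.1, -5.8, -2.8]
ee_pos: [603.2, -16.6, 41.2]
ft_force: [0.5, -9.7, -1.8]
```

```bash
for i in 1 2 3; do python3 -m inch '[{"xyz":[1,0,0],"rot":[0,0,0]},{"xyz":[2,0,0],"rot":[0,0,0]},{"xyz":[3,0,0],"rot":[0,0,0]},{"xyz":[4,0,0],"rot":[0,0,0]},{"xyz":[4,0,0],"rot":[0,0,0]}]' | egrep 'ee_pos|ft_f|orie|width'; done
```

```text
ee_pos: [602.9, -12.6, 41.2]
orientation: [2.085, 2.347, -0.001]
ft_force: [1.0, -10.2, -2.6]
width: 24.1
ee_pos: [602.5, -8.6, 41.2]
orientation: [2.085, 2.347, -0.001]
ft_force: [1.5, -9.5, -3.2]
width: 23.8
ee_pos: [602.0, -4.5, 41.2]
orientation: [2.085, 2.347, -0.001]
ft_force: [1.4, -10.1, -3.3]
width: 24.1
```

```bash
python3 -m inch '[{"xyz":[1,0,0],"rot":[0,0,0]},{"xyz":[2,0,0],"rot":[0,0,0]},{"xyz":[3.5,0,0],"rot":[0,0,0]},{"xyz":[5,0,0],"rot":[0,0,0]},{"xyz":[6.5,0,0],"rot":[0,0,0]},{"xyz":[8,0,0],"rot":[0,0,0]},{"xyz":[9.5,0,0],"rot":[0,0,0]},{"xyz":[10.5,0,0],"rot":[0,0,0]},{"xyz":[10.5,0,0],"rot":[0,0,0]},{"xyz":[10.5,0,0],"rot":[0,0,0]}]'
python3 - <<'E'
from h import *
import cv2
o=ctrl.get_obs();cm=ctrl.camera_model("wrist");im=ctrl.get_image("wrist")[:,:,::-1]
S=ctrl.camera_model("scene");s=ctrl.get_image("scene")[:,:,::-1]
a=cv2.resize(im[60:280,130:510],None,fx=2.1,fy=2.1,interpolation=cv2.INTER_CUBIC)[:300]
b=cv2.resize(s[175:275,280:440],None,fx=5,fy=3,interpolation=cv2.INTER_CUBIC)
f=np.zeros((600,800,3),np.uint8);f[:300,:a.shape[1]]=a;f[300:]=b;cv2.imwrite("pics/f1.png",f)
def pf(P):
    q=R.from_rotvec(cm["attitude"]).inv().apply(P-cm["position"]);x,y,z=q[:,0],-q[:,1],-q[:,2]
    rr=np.hypot(x,y);th=np.arctan2(rr,z);return (np.c_[cm["cx"]+cm["fx"]*th*x/rr,cm["cy"]+cm["fy"]*th*y/rr]-[130,60])*2.1
ps=[581.065,168.414,1.689];l=np.array([[-108.3,100,20],[-108.3,0,20],[-108.3,-100,20]])
for h in(0,5,6,7):print(h,np.round(pf(world(ps,l+[0,0,h])),1).tolist(), np.round((proj(S,world(ps,[(-108.3,-100,20+h),(-108.3,100,20+h),(-108.3,-100,16)]))-[280,175])*[5,3]+[0,300],1).tolist())
E
```

```text
t: 14.77
ee_pos: [600.7, 6.0, 41.1]
orientation: [2.085, 2.347, -0.001]
ft_force: [0.2, -9.6, -2.8]
width: 23.9
grasp_force: 30.0
0 [[11.6, 245.2], [400.9, 234.1], [790.1, 245.4]] [[389.6, 573.8], [32.1, 443.3], [388.8, 577.8]]
5 [[2.6, 247.8], [400.9, 236.4], [799.1, 248.1]] [[390.6, 568.8], [31.7, 438.2], [388.8, 577.8]]
6 [[0.8, 248.4], [400.9, 236.9], [800.9, 248.6]] [[390.8, 567.8], [31.6, 437.2], [388.8, 577.8]]
7 [[-1.1, 249.0], [400.9, 237.4], [802.8, 249.2]] [[391.0, 566.8], [31.6, 436.2], [388.8, 577.8]]
```

View pics/f1.png

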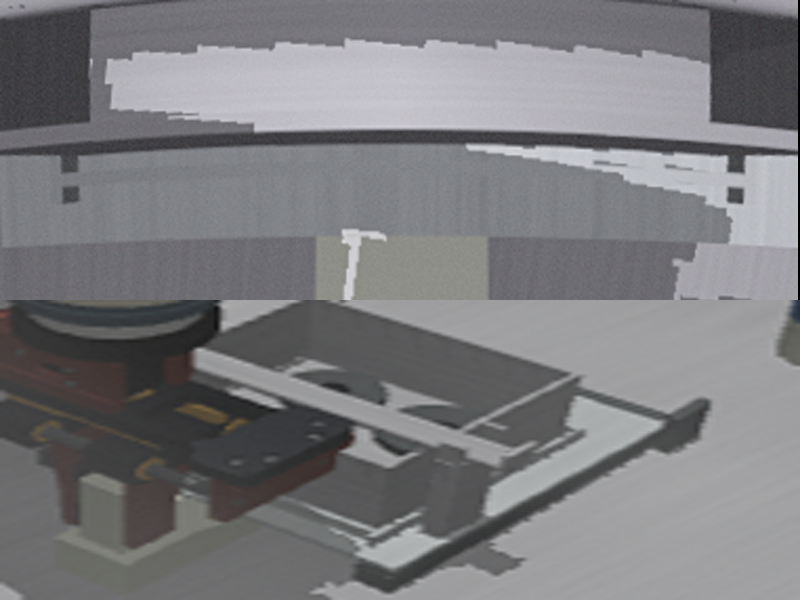

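The wrist view shows the lip at row 236 with its corner near (2,247), which matches a 5–6 mm lift. By travel since contact it is about 5.8 mm, and the gripper is clear of the tray. I'll let it settle, check, and hand in.

```bash
python3 -m inch '[{"xyz":[0.5,0,0],"rot":[0,0,0]},{"xyz":[0.5,0,0],"rot":[0,0,0]},{"xyz":[0.5,0,0],"rot":[0,0,0]},{"xyz":[0.5,0,0],"rot":[0,0,0]},{"xyz":[0.5,0,0],"rot":[0,0,0]},{"xyz":[0.5,0,0],"rot":[0,0,0]}]' && python3 -c "
from workcell import ctrl
print(ctrl.close_job())"
```

```text
t: 15.37
ee_pos: [600.7, 6.3, 41.1]
orientation: [2.085, 2.347, -0.001]
ft_force: [2.3, -9.9, -2.3]
width: 24.0
grasp_force: 30.0
the job is handed in; nothing more can be done
None
```

The job is handed in at 15.4 s: the latch is closed in its catch, and the gripped wedge holds the tray's front edge up by about 6 mm (from wedge travel after contact, consistent with the wrist picture).

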